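# Load a test cassette into the desktop reader and start the reading

## Robot

A 6-joint arm with a two-finger parallel gripper is mounted at the origin on the work surface. World frame = base frame: x ahead of the robot, y to its left, z up, the work surface at z = 0. Lengths are in m, angles in rad, forces in N, time in s.
With the tool pointing down it reaches from about 0.425 to 0.95 m from the base axis. Payload 14.7 kg.
Tool frame: the origin (TCP) lies midway between the tips of the shut fingers; the grasp point (between the pads) lies 19 mm behind it; z points along the fingers, y is the direction in which the jaws open and shut (so a half turn about z gives the same grasp; the last joint's range is limited). The gripper opens to 85 mm and grips with 20 to 120 N. Pads are 22 mm wide; open, the fingers measure 114 mm over their backs; the gripper's body (76 mm by 85 mm) begins 54 mm behind the grasp point. The pads swing forward as they close: fully open they stand 13 mm farther back than shut.
Start: joints at [-1.184, 0.48, 1.596, -0, 1.065, -0.047], TCP at [0.273, -0.59, 0.196] pointing down, gripper open.
Joint ranges: [-2.75, 2.75], [-0.82, 2.05], [0.23, 2.67], [-1.56, 4.7], [0.09, 2.69], [-2.92, 2.92]. Speed limits (rad/s): [1.89, 1.89, 2.39, 3.01, 3.01, 3.01].

## Interface

Orientations are given as a unit quaternion [x, y, z, w].
In Python, from plant import reach, move_straight, movej, gripper_to, dwell, solve_ik, grab_frame, camera_info, PlanningError, close_job, silhouettes, get_time_s, get_joint_pos, get_joint_velocities, get_effort, get_tool_pos, get_eef_rot, get_contact_force, get_moment, get_gripper_width gives the robot as it stands. The module is installed in compiled form; this text tells all that it offers. Calls block until the motion is done:
- reach(position, orientation): joint-space move of the TCP to a pose.
- move_straight(position, speed=0.15, orientation=None, stop_force=None): straight line of the TCP; orientation=None keeps the orientation; speed is the mean speed in m/s. With stop_force (N) it stops when the force on the tool has changed by that much, and returns True; else False.
- movej(angles): joint-space move.
- gripper_to(opening, grip_force=None): opening from 0.0 (shut) to 1.0 (fully open); grip_force is the grip in N (None keeps the last); returns when the fingers have stopped.
- dwell(seconds).
- solve_ik(position, orientation): joint angles nearest the present ones, or None.
- grab_frame(name): name is "scene" or "top" or "wrist"; returns (picture, depth): 480x640x3 uint8, red, green, blue; 480x640 float32, m along the optical axis (not along the pixel's ray), 0 where there is no reading.
- camera_info(name): a dict with "intrinsics" (3x3 intrinsics, pixels), "position" and "attitude" of the camera in the world. Camera axes: x right, y down, z forward; pixel columns grow to the right and rows downward; lengths in m; the calibration is good to about 2 mm. The wrist camera is an equidistant fisheye: a pixel r from the principal point sees the ray r / f radians off the axis. A picture is of the moment at which its call begins: read the wrist's pose just before it. camera_info takes no time and is no camera call; for the wrist camera it gives the pose at the moment of the call.
A pose or a line that the arm cannot do raises PlanningError and nothing moves.
- close_job(): hands the job in, once; it reports no verdict.
Trained networks look in the newest picture that a camera, given by its name, has taken for a name from the list of things; names that differ only in an ending like _2 or _b are one class to them, and where a whole thing is asked for, a point or a joint stands for the part that bears it (a point fixed in the world has none). Each returns a list of dicts, best first, with "conf" (0 to 1); they miss things now and then, are a little off and sometimes report something else, mostly with a low value. They report only what shows in the picture. A call takes as long as a camera call. They do not tell look-alikes from the thing itself.
- silhouettes(thing, camera): "mask" (480x640 bool, what is visible of it) and "location" ([column, row] in pixels, amid what is visible of it).
Readings, each from a call of its own:
- get_time_s(): time.
- get_joint_pos(): joint angles.
- get_joint_velocities(): joint speeds.
- get_effort(): joint torques, N m.
- get_tool_pos(): TCP position.
- get_eef_rot(): TCP orientation.
- get_contact_force(): force on the tool from outside, world axes, zero at the start.
- get_moment(): the same for the moment, N m.
- get_gripper_width(): opening from 0.0 (shut) to 1.0 (fully open).
Only numpy, scipy, OpenCV 4.12 (cv2) and the standard library are available. Lean on these libraries where they do the work, as an engineer would, in place of code of your own. Each camera call takes 0.05 s, during which the arm holds its last target. There are 200 camera calls.

## Task

Load the reader on the clinic desk: with the fingertips, push the narrow test cassette flat against the guide rail on the far side of the steel loading bed, slide it along the rail until it is fully home in the corner pocket against the end stop, then press the start key all the way down and let it come up again. Only slide the cassette over the bed, do not pick it up, and leave the wide cassette, the dropper bottle and everything else on the desk and the bed where it is.

Things in the scene. Friction and masses are not known exactly. Their poses are not given: they have to be found in the camera images.
- cassette: the narrow test cassette: flat white plastic, 22 mm wide (x), 72 mm long (y), 6 mm thick, 12 g, ONE read window and one sample well on top; lies loose and flat on the bed, up to 25 degrees askew to the rail, and slides easily (friction 0.3 on bed and rail). Origin at the centre of its underside. It starts 40 mm or more clear of the rail and 60 to 185 mm short of home
- twin_cassette: the wide test cassette, not to be used: flat white plastic, 42 mm wide (x), 72 mm long (y), 6 mm thick, with TWO windows side by side; lies loose on the bed, in line with the narrow one (either may be the one nearer the pocket). Origin at the centre of its underside. Leave it where it is
- reader: cassette reader, fixed: white base 200 mm deep (x) and 380 mm long (y -210 to +170 mm), origin on the desk. x points to the far side, y along the rail to the pocket (robot's left). Its steel loading bed is 20 mm above the desk, x -96 to +70, y -205 to +54 mm; left of it a white console, 34 mm above the desk, y 58 to 166 mm
- rail_mid (a point): middle of the straight aluminium guide rail, in its face at the height of the bed; the rail stands 8 mm above the bed along the bed's whole far side, face at x = +70 mm of the reader. Axes as the reader's
- pocket_lip (a point): inner face of the small lip that closes the corner pocket opposite the rail, at its end by the stop, at bed height. The lip is 6 mm high, 26.2 mm from the rail, covers only the last 14 mm before the end stop, with a flared lead-in before that (in all 23 mm along the rail and 13 mm towards the robot). The end stop stands 9 mm above the bed
- column_top (a point): centre of the top of the reader's white column, 28 mm thick, on the console, 204 mm above the desk. A camera head leans from it towards the pocket, 60 mm along the reader's -y, 145 to 205 mm above the desk: keep clear
- pocket_home (a point): the point on the bed (20 mm above the desk) where the centre of the narrow cassette's underside lies when it is fully home, touching rail and end stop; axes as the reader's: x towards the rail, y along the rail towards the end stop. The rail's face is 11 mm from it along +x, the stop's face 36 mm along +y
- key (a joint): travel of the start key in m: 0 up, 0.006 fully down; sprung, about 1.5 N to start and 5 N fully down, comes up by itself
- key_top (a point): centre of the top of the start key, a round grey cap 26 mm across in a 42 mm bezel on the console, 47 mm above the desk when up; it is pressed straight down
- dropper: small clear dropper bottle, 22 mm across, 43 mm tall, standing on the bed on the robot's side of the pocket; origin at the centre of its foot
- cup: lidded specimen cup, 68 mm across, 70 mm tall, on the desk to the right; origin at the centre of its foot
- vial: small capped glass vial, 24 mm across, 48 mm tall, on the desk to the right; origin at the centre of its foot
- timer: white pocket timer 50 x 65 x 16 mm lying on the desk to the left of the reader; origin at the centre of its underside
- marker: marker pen 95 mm long, 13 mm thick, lying on the desk to the left of the reader; origin at the centre of its underside
Not all that is in view belongs to the job. What is shaped like the cassette but green or purple is not meant.

How it is judged:
By the outcome, as a careful person would: the job done as asked, in the order asked, and still so for the second after the job is handed in, with the robot touching nothing.
It also fails if it takes over 51 s, if anything falls off the work surface, if the arm or the gripper's body presses on something with over 40 N, if the wrist force passes 120 N, or if a joint passes its speed limit or range.

## Working session

There is one attempt and no reset: what is moved stays moved. The work goes in short steps, each a Python script; the robot and the scene stay as the last script left them, time stands still between calls to the robot, and variables do not carry over. Pictures are saved under pics/ and viewed, about 8 in all and at most 12, crops included, and the job is handed in when it is done.

```bash
mkdir -p pics
python3 - <<'E'
from plant import *
import cv2,numpy as np
for n in("top","scene"):
    p,d=grab_frame(n); cv2.imwrite(f"pics/{n}0.png",p[:,:,::-1]); np.savez(f"{n}0.npz",p=p,d=d)
    c=camera_info(n); print(n,c)
    for t in("cassette","twin_cassette","reader","key_top","dropper","column_top"):
        print(t,[(round(s["conf"],2),np.round(s["location"]),int(s["mask"].sum())) for s in silhouettes(t,n)][:4])
print(get_time_s())
E
```

```text
top {'intrinsics': array([[480.10511041,   0.        , 315.27771718],
       [  0.        , 480.10511041, 240.03415795],
       [  0.        ,   0.        ,   1.        ]]), 'position': array([ 0.35697543, -0.03284795,  1.16897383]), 'attitude': array([ 0.70450905, -0.70304613,  0.05850391, -0.07726858])}
cassette [(0.78, array([495., 187.]), 240), (0.75, array([399., 272.]), 242), (0.69, array([335., 338.]), 310), (0.68, array([280., 167.]), 256)]
twin_cassette [(0.7, array([357., 260.]), 537)]
reader [(0.93, array([338., 252.]), 12336), (0.17, array([166., 277.]), 606)]
key_top [(0.6, array([285., 264.]), 87), (0.45, array([338., 252.]), 12312)]
dropper []
column_top [(0.56, array([339., 251.]), 12126)]
scene {'intrinsics': array([[596.11199156,   0.        , 319.63894389],
       [  0.        , 596.11199156, 246.31950845],
       [  0.        ,   0.        ,   1.        ]]), 'position': array([0.96124904, 0.59934473, 1.29683321]), 'attitude': array([ 0.2769898 ,  0.91680499, -0.27697318, -0.07766029])}
cassette [(0.82, array([272., 360.]), 292), (0.72, array([352., 194.]), 176), (0.65, array([183., 202.]), 180), (0.57, array([305., 222.]), 160)]
twin_cassette [(0.63, array([316., 250.]), 401), (0.61, array([316., 278.]), 9886)]
reader [(0.61, array([315., 279.]), 9962)]
key_top []
dropper [(0.54, array([344., 268.]), 103), (0.51, array([303., 223.]), 188), (0.46, array([314., 279.]), 9774)]
column_top [(0.98, array([316., 281.]), 9851)]
0.7
```

Run:
```python
import cv2
p=cv2.imread("pics/top0.png")[130:370,130:530]
cv2.imwrite("pics/topc.png",cv2.resize(p,None,fx=2,fy=2,interpolation=cv2.INTER_CUBIC))
p=cv2.imread("pics/scene0.png")[160:400,150:450]
cv2.imwrite("pics/scenec.png",cv2.resize(p,None,fx=2.5,fy=2.5,interpolation=cv2.INTER_CUBIC))
```

```text
(no output)
```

View pics/topc.png

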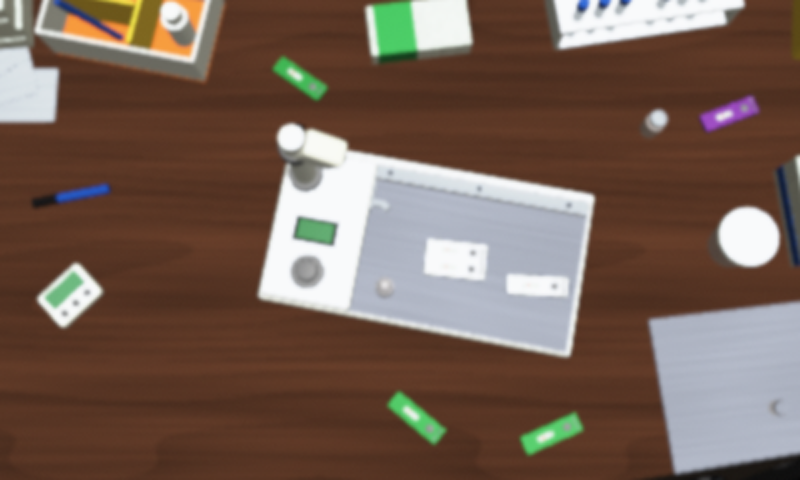

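View pics/scenec.png

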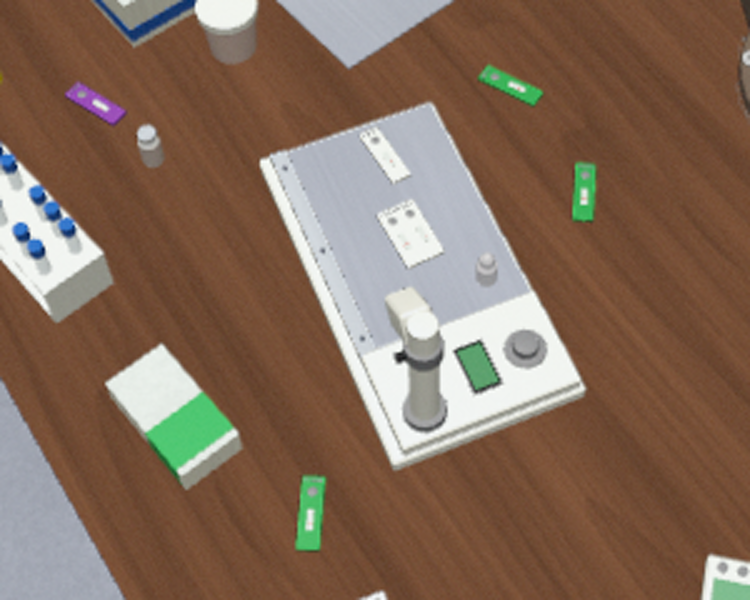

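The narrow cassette is at full-image top pixel ≈(399,273); it has one window and lies at the right end of the bed. Things it could be taken for:
- the wide twin at (357,260)
- the purple one at (495,187)
- the green ones at (280,168), (338,338) and (406,347)

The key is at ≈(284,265), the dropper at ≈(322,273), and the pocket is at the upper left of the bed. Next I turn these pixels into positions.

```bash
cat > h.py <<'E'
import numpy as np,cv2
from plant import *
from scipy.spatial.transform import Rotation as R
def unproj(uv,z,c,fish=False):
    uv=np.atleast_2d(uv).astype(float);K=c["intrinsics"]
    a=(uv[:,0]-K[0,2])/K[0,0];b=(uv[:,1]-K[1,2])/K[1,1]
    if fish:
        r=np.hypot(a,b);s=np.where(r>1e-9,np.sin(r)/np.maximum(r,1e-9),1);d=np.stack([a*s,b*s,np.cos(r)],1)
    else: d=np.stack([a,b,np.ones_like(a)],1)
    d=R.from_quat(c["attitude"]).apply(d);p=np.array(c["position"])
    return p+d*((z-p[2])/d[:,2])[:,None]
def rect(P):
    (c,s,a)=cv2.minAreaRect((P[:,:2]*1000).astype(np.float32))
    if s[0]>s[1]: s=s[::-1];a+=90      # a+? : direction of long side
    a=(a+90)%180
    return np.round(c,1),np.round(s,1),round(a,2)
E
python3 - <<'E'
from h import *
for n in("top","scene"):
    z=np.load(n+"0.npz");p=z["p"];c=camera_info(n)
    hsv=cv2.cvtColor(p,cv2.COLOR_RGB2HSV)
    S=silhouettes if 0 else None
    box=(slice(190,315),slice(255,430)) if n=="top" else (slice(195,350),slice(250,390))
    m=np.zeros(p.shape[:2],np.uint8);m[box]=1
    h,s,v=[hsv[...,i].astype(int) for i in range(3)]
    steel=(m>0)&(h>100)&(h<130)&(s>20)&(v>110)
    k,l,st,ce=cv2.connectedComponentsWithStats(steel.astype(np.uint8))
    i=1+st[1:,4].argmax();ys,xs=np.where(l==i)
    print(n,"steel",st[i],rect(unproj(np.c_[xs,ys],.02,c)))
    hull=cv2.convexHull(np.c_[xs,ys].astype(np.int32));hm=np.zeros_like(m);cv2.fillPoly(hm,[hull],1)
    w=(hm>0)&(v>205)&(s<18)
    k,l,st,ce=cv2.connectedComponentsWithStats(w.astype(np.uint8))
    for i in range(1,k):
        if st[i,4]>60:
            ys,xs=np.where(l==i);print(" white",st[i],np.round(ce[i],1),rect(unproj(np.c_[xs,ys],.026,c)))
    print(" steel hsv",hsv[230,350] if n=="top" else hsv[260,280])
c=camera_info("top")
for t,uv,zz in(("key",(283.5,265),.047),("coltop",(275.5,199),.204),("headend",(303,206),.19),("colfoot",(282.5,218),.034),("dropper top",(322.5,273.5),.063)):print(t,np.round(unproj(uv,zz,c),3))
# reader corners from image (crop px /2+130): base top z~0.034 left, .02 right
for uv,zz in(((427,227.5),.028),((415,308),.02),((260,279),.034)):print(np.round(unproj(uv,zz,c),3))
E
```

```text
top steel [ 306  220  116   85 6019] (array([ 529.3, -119.3]), array([163.1, 257.7]), 79.33)
 white [341 249  33  22 576] [357.3 259.2] (array([ 532.4, -102.9]), array([46.1, 74.9]), 83.33)
 white [383 267  32  12 323] [398.1 272.2] (array([ 501.3, -200.6]), array([25. , 73.7]), 87.78)
 steel hsv [111  26 197]
scene steel [283 252  26  28 136] (array([581.9, -97. ]), array([51., 80.]), 91.17)
 steel hsv [104  13 210]
key [[0.515 0.072 0.047]]
coltop [[0.632 0.077 0.204]]
headend [[0.621 0.02  0.19 ]]
colfoot [[0.633 0.078 0.034]]
dropper top [[ 0.493 -0.02   0.063]]
[[ 0.61  -0.272  0.028]]
[[ 0.417 -0.238  0.02 ]]
[[0.484 0.129 0.034]]
```

```bash
cat >> h.py <<'E'
O=np.array([.5561,-.0475]);YAW=np.deg2rad(-10.67)
try: O,YAW=np.load("pose.npy",allow_pickle=True)
except Exception: pass
def W(x,y,z): # reader mm -> world m
    c,s=np.cos(YAW),np.sin(YAW);return np.array([O[0]+(c*x-s*y)/1e3,O[1]+(s*x+c*y)/1e3,z/1e3])
def toR(P):
    P=np.atleast_2d(P)[:,:2]-O;c,s=np.cos(YAW),np.sin(YAW);return np.c_[c*P[:,0]+s*P[:,1],-s*P[:,0]+c*P[:,1]]*1e3
def Q(k=0): # tool down, tool y along reader y (k=0) / -y (k=pi) 
    return (R.from_euler("z",YAW+k)*R.from_euler("y",np.pi)).as_quat()
E
python3 - <<'E'
from h import *
for k in(0,np.pi,np.pi/2,-np.pi/2):
    q=solve_ik(W(-45,-160,60),Q(k));print(k,None if q is None else np.round(q,2))
q=min((solve_ik(W(-45,-160,60),Q(k)) for k in(0,np.pi)),key=lambda q:abs(q[5]) if q is not None else 9)
k=0 if np.allclose(q,solve_ik(W(-45,-160,60),Q(0))) else np.pi
print("k",k)
reach(W(-40,-110,230),Q(k))
c=camera_info("wrist");p,d=grab_frame("wrist");np.savez("w0.npz",p=p,d=d,c=np.array(c,dtype=object))
print(c,get_time_s());cv2.imwrite("pics/w0.png",p[:,:,::-1])
E
```

```text
0 [-0.44  0.49  2.01 -0.    0.64 -1.83]
3.141592653589793 [-0.44  0.49  2.01 -0.    0.64  1.31]
1.5707963267948966 [-0.44  0.49  2.01  0.    0.64  2.88]
-1.5707963267948966 [-0.44  0.49  2.01 -0.    0.64 -0.26]
k 3.141592653589793
{'intrinsics': array([[371.64829954,   0.        , 316.12311384],
       [  0.        , 371.64829954, 240.80365599],
       [  0.        ,   0.        ,   1.        ]]), 'position': array([ 0.56105694, -0.16159633,  0.40799258]), 'attitude': array([-0.63246495,  0.76342978,  0.10109071, -0.08332905])} 2.55
```

View pics/w0.png

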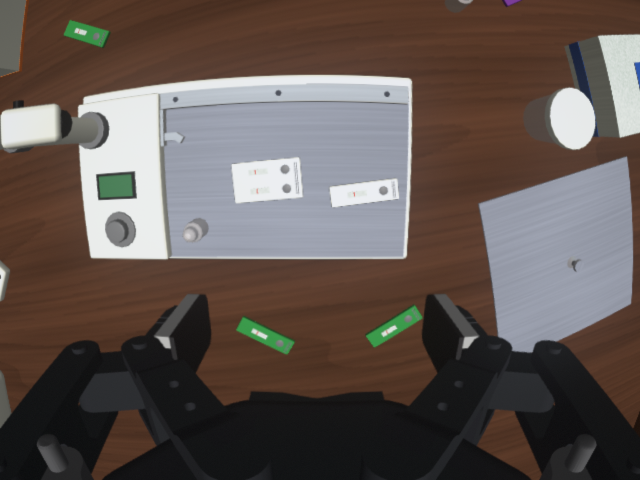

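The wrist view shows the narrow cassette (one window) at (364,193), the wide one at (267,180), the pocket with its lip at (175,137), the dropper at (194,231) and the key at (120,229). I'll measure precisely from this image.

Run:
```python
from h import *
z=np.load("w0.npz",allow_pickle=True);p=z["p"];c=z["c"].item()
hsv=cv2.cvtColor(p,cv2.COLOR_RGB2HSV);h,s,v=[hsv[...,i].astype(int) for i in range(3)]
print(hsv[220,300],hsv[95,300],hsv[103,300],hsv[190,340],hsv[150,406:412].tolist(),hsv[254:262,300].tolist(),hsv[96:108,330].tolist())
m=np.zeros(v.shape,bool);m[60:262,75:415]=1
st=(m&(s>18)&(h>95)&(h<135)&(v>90)).astype(np.uint8)
st[:102]=0
st=cv2.morphologyEx(st,cv2.MORPH_OPEN,np.ones((3,3),np.uint8))
k,l,S,ce=cv2.connectedComponentsWithStats(st);i=1+S[1:,4].argmax();print(S[i])
# edges by row/col scanning -> line fits in world at z=.02
L=l==i
near=[(x,np.where(L[:,x])[0].max()+.5) for x in list(range(225,395,3))]
right=[(np.where(L[y])[0].max()+.5,y) for y in range(115,250,3)]
left=[(np.where(L[y,150:190])[0].min()+150-.5,y) for y in list(range(150,215,3))]
far=[(x,np.where(L[:,x])[0].min()-.5) for x in range(195,400,3)]
for n,e in(("near",near),("right",right),("left",left),("far",far)):
    P=unproj(e,.02,c)[:,:2]*1e3;f=cv2.fitLine(P.astype(np.float32),cv2.DIST_HUBER,0,.01,.01).ravel()
    print(n,f.round(3),"ang",round(np.degrees(np.arctan2(f[1],f[0]))%180,2),"readerframe med",np.median(toR(P/1e3),0).round(1))
w=m&(v>190)&(s<18);w=w&(cv2.morphologyEx(L.astype(np.uint8),cv2.MORPH_CLOSE,np.ones((61,61)))>0)
k,l,S,ce=cv2.connectedComponentsWithStats(w.astype(np.uint8))
for i in range(1,k):
    if S[i,4]>150:
        ys,xs=np.where(l==i);r=rect(unproj(np.c_[xs,ys],.026,c));print("white",S[i],r,"R",toR(r[0]/1e3).round(1),"askew",round(r[2]-90-np.degrees(YAW),1))
print("key",toR(unproj((120,228),.047,c)).round(1),"dropper",toR(unproj((190,235),.063,c)).round(1),"headend",toR(unproj((62,122),.175,c)).round(1))
```

```text
[112  27 181] [106  19 202] [111  26 170] [110   6 242] [[113, 26, 167], [113, 23, 176], [109, 9, 224], [75, 2, 234], [30, 6, 223], [15, 30, 136]] [[112, 27, 178], [112, 26, 179], [112, 20, 187], [105, 8, 201], [30, 9, 194], [11, 38, 106], [9, 101, 88], [9, 106, 89]] [[106, 19, 202], [107, 20, 202], [106, 19, 201], [106, 17, 199], [90, 6, 180], [105, 9, 115], [113, 25, 161], [112, 28, 172], [112, 27, 173], [112, 28, 176], [112, 26, 175], [112, 27, 172]]
[  164   102   245   155 31673]
near [ 1.86000e-01  9.83000e-01  4.40106e+02 -1.43859e+02] ang 79.29 readerframe med [ -96.1 -103.1]
right [ 9.87000e-01 -1.60000e-01  5.03609e+02 -2.45274e+02] ang 170.78 readerframe med [ -14.3 -204.4]
left [ 9.73000e-01 -2.29000e-01  5.49872e+02 -4.53000e-01] ang 166.75 readerframe med [-14.6  45.1]
far [ 1.7500e-01  9.8500e-01  6.0203e+02 -1.4125e+02] ang 79.94 readerframe med [ 62.4 -92.2]
white [ 231  157   72   47 2593] (array([ 532.4, -104.6]), array([41.3, 70.8]), 84.31) R [[-12.7 -60.5]] askew 5.0
white [ 330  179   69   28 1333] (array([ 501.7, -200.1]), array([21.4, 69.6]), 86.64) R [[ -25.2 -160. ]] askew 7.3
key [[-57.7  84.6]] dropper [[-61.    9.9]] headend [[37.  40.9]]
```

Run:
```python
from h import *
z=np.load("w0.npz",allow_pickle=True);p=z["p"];D=z["d"];c=z["c"].item()
K=c["intrinsics"];Rc=R.from_quat(c["attitude"]);print("axes",Rc.as_matrix().round(3).tolist(),"tool",get_tool_pos(),get_eef_rot())
c2=camera_info("wrist");print(c2["position"],c2["attitude"],get_joint_velocities())
for n,uv in dict(bedR=(400,230),bedL=(175,190),bedFar=(250,112),bedNear=(300,250),console=(150,240),consL=(95,250),desk1=(250,310),deskL=(30,200),deskR=(450,60),deskT=(250,30),key=(120,226),cup=(563,118)).items():
    d=D[uv[1],uv[0]];a=(uv[0]-K[0,2])/K[0,0];b=(uv[1]-K[1,2])/K[1,1];r=np.hypot(a,b)
    o=[]
    for f in(np.tan(r)/r,1): # fisheye, pinhole
        P=c["position"]+Rc.apply(np.array([a*f,b*f,1])*d);o+=[P.round(3),toR(P).round(0)[0]]
    print(n,round(float(d),3),*o)
```

```text
axes [[-0.186, -0.949, -0.255], [-0.983, 0.18, 0.049], [-0.001, 0.26, -0.966]] tool [ 0.49645013 -0.14890893  0.22997229] [ 9.95643910e-01 -9.32373238e-02  3.03588299e-05  6.76008470e-05]
[ 0.5610254  -0.16171965  0.40794471] [-0.63233559  0.76352919  0.10115252 -0.08332491] [-0.00157663  0.00245025 -0.00075751  0.00060642  0.00077777  0.00245875]
bedR 0.4 [ 0.453 -0.234  0.019] [ -67. -203.] [ 0.453 -0.233  0.019] [ -67. -201.]
bedL 0.386 [ 0.544 -0.     0.021] [-20.  44.] [ 0.54  -0.008  0.022] [-23.  36.]
bedFar 0.365 [ 0.607 -0.1    0.021] [ 60. -43.] [ 0.6   -0.103  0.023] [ 53. -46.]
bedNear 0.406 [ 0.451 -0.123  0.019] [-89. -93.] [ 0.451 -0.123  0.019] [-89. -93.]
console 0.387 [0.498 0.04  0.034] [-74.  75.] [0.495 0.027 0.034] [-74.  62.]
consL 0.388 [0.501 0.118 0.036] [-85. 152.] [0.496 0.086 0.036] [-84. 120.]
desk1 0.444 [ 0.383 -0.045  0.001] [-171.  -30.] [ 0.384 -0.047  0.001] [-169.  -32.]
deskL 0.405 [0.585 0.236 0.002] [-25. 284.] [0.558 0.157 0.005] [-36. 201.]
deskR 0.368 [ 0.633 -0.329 -0.001] [ 128. -263.] [ 0.612 -0.306  0.006] [ 103. -244.]
deskT 0.359 [ 0.703 -0.114  0.001] [156. -38.] [ 0.674 -0.118  0.009] [129. -47.]
key 0.37 [0.522 0.065 0.047] [-54. 105.] [0.517 0.046 0.047] [-56.  84.]
cup 0.315 [ 0.555 -0.423  0.07 ] [  68. -370.] [ 0.541 -0.371  0.076] [  44. -320.]
```

The model is sound; I had simply left out `fish=True`. I'll redo the measurement with it.

```bash
cat > meas.py <<'E'
from h import *
def whites(p,c,box,dbg=True):
    hsv=cv2.cvtColor(p,cv2.COLOR_RGB2HSV);s,v=hsv[...,1].astype(int),hsv[...,2].astype(int)
    w=np.zeros(v.shape,np.uint8);w[box]=((v>190)&(s<18))[box]
    k,l,S,ce=cv2.connectedComponentsWithStats(w);out=[]
    for i in range(1,k):
        if S[i,4]>150:
            ys,xs=np.where(l==i);r=rect(unproj(np.c_[xs,ys],.026,c,True))
            out.append((toR(r[0]/1e3)[0].round(1),r[1],round(r[2]-90-np.degrees(YAW),1)));print("white",S[i],*out[-1])
    return out
E
python3 - <<'E'
from meas import *
z=np.load("w0.npz",allow_pickle=True);p=z["p"];c=z["c"].item()
hsv=cv2.cvtColor(p,cv2.COLOR_RGB2HSV);h,s,v=[hsv[...,i].astype(int) for i in range(3)]
st=((s>18)&(h>95)&(h<135)&(v>90)).astype(np.uint8)
st[:98]=0;st[262:]=0;st[:,:140]=0;st[:,415:]=0
st=cv2.morphologyEx(st,cv2.MORPH_OPEN,np.ones((3,3),np.uint8))
k,l,S,ce=cv2.connectedComponentsWithStats(st);L=l==1+S[1:,4].argmax()
near=[(x,np.where(L[:,x])[0].max()+.5) for x in range(225,395,3)]
right=[(np.where(L[y])[0].max()+.5,y) for y in range(115,250,3)]
left=[(np.where(L[y,150:190])[0].min()+150-.5,y) for y in range(160,215,3)]
# rail face bottom: dark line -> first row where v jumps
far=[(x,90+np.argmin(v[90:112,x])+.5) for x in range(200,400,3)]
for n,e in(("near",near),("right",right),("left",left),("far",far)):
    P=unproj(e,.02,c,True)[:,:2]*1e3;f=cv2.fitLine(P.astype(np.float32),cv2.DIST_HUBER,0,.01,.01).ravel()
    print(n,"ang",round(np.degrees(np.arctan2(f[1],f[0]))%180,2),"reader",np.median(toR(P/1e3),0).round(1))
whites(p,c,(slice(140,225),slice(200,403)))
for n,uv,zz in(("key",(120,228),.047),("dropper",(190,235),.063),("headend",(62,122),.175)):print(n,toR(unproj(uv,zz,c,True)).round(1))
E
```

```text
near ang 79.25 reader [ -96.2 -103. ]
right ang 169.4 reader [ -12.5 -207. ]
left ang 169.13 reader [-16.5  55.4]
far ang 79.37 reader [ 69.7 -93.4]
white [ 231  157   72   47 2593] [-11.6 -59.5] [42.7 72.5] 4.4
white [ 330  179   69   28 1333] [ -24.5 -161.1] [21.9 71.6] 7.8
key [[-56.3 105. ]]
dropper [[-60.7  14.7]]
headend [[53.4 74.7]]
```

The frame now agrees with the given sizes: bed edges -96.2/69.7/-207/55.4 against -96/70/-205/54, and cassettes 42.7x72.5 and 21.9x71.6. Next I lower two spread fingertips on the robot's side of the narrow cassette and push it to the rail.

Run:
```python
from meas import *
q=Q(np.pi)
gripper_to(0.35)
reach(W(-64,-161,60),q)
hit=move_straight(W(-64,-161,12),speed=.04,stop_force=3);t=get_tool_pos()
print("down",hit,t.round(4),get_contact_force().round(1),get_gripper_width(),get_time_s())
z=t[2]*1e3+1.8
if hit:
    move_straight(W(-64,-161,z),speed=.05)
    print(get_contact_force().round(1))
    h=move_straight(W(44,-161,z),speed=.06,stop_force=4)
    print("push",h,toR(get_tool_pos()).round(1),get_contact_force().round(1),get_time_s())
c=camera_info("wrist");p,d=grab_frame("wrist");np.savez("w1.npz",p=p,d=d,c=np.array(c,dtype=object))
cv2.imwrite("pics/w1.png",p[:,:,::-1]);np.save("z.npy",z)
```

```text
down False [ 0.4636 -0.194   0.0122] [-0.5 -0.2  0.4] 0.34687439715298085 5.225
```

View pics/w1.png

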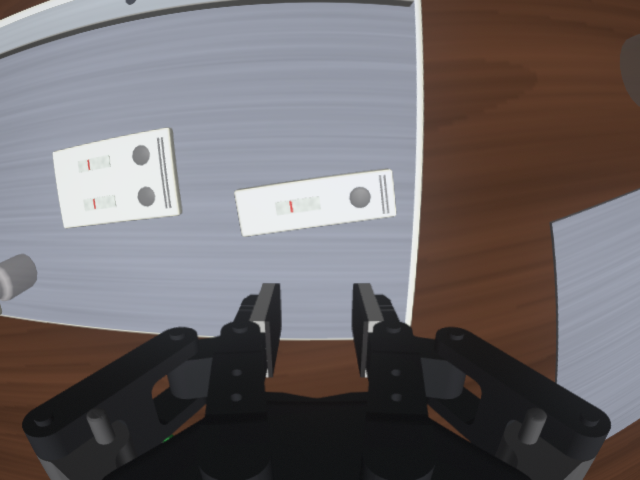

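Fingers straddle the right span on the robot's side of the cassette (center 316,203), with no bed contact yet, so the tips sit farther back than I assumed. I'll keep descending.

Run:
```python
from meas import *
hit=move_straight(W(-64,-161,5),speed=.02,stop_force=3);t=get_tool_pos()
print("down",hit,t.round(4),get_contact_force().round(1),get_time_s())
z=t[2]*1e3+1.8
if hit:
    move_straight(W(-64,-161,z),speed=.05)
    print(get_contact_force().round(1))
    h=move_straight(W(44,-161,z),speed=.06,stop_force=4)
    print("push",h,toR(get_tool_pos()).round(1),get_contact_force().round(1),get_time_s())
c=camera_info("wrist");p,d=grab_frame("wrist");np.savez("w2.npz",p=p,d=d,c=np.array(c,dtype=object))
cv2.imwrite("pics/w2.png",p[:,:,::-1]);np.save("z.npy",z)
```

```text
down False [ 0.4633 -0.1938  0.0048] [-0.5 -0.2 -0.1] 5.775
```

View pics/w2.png

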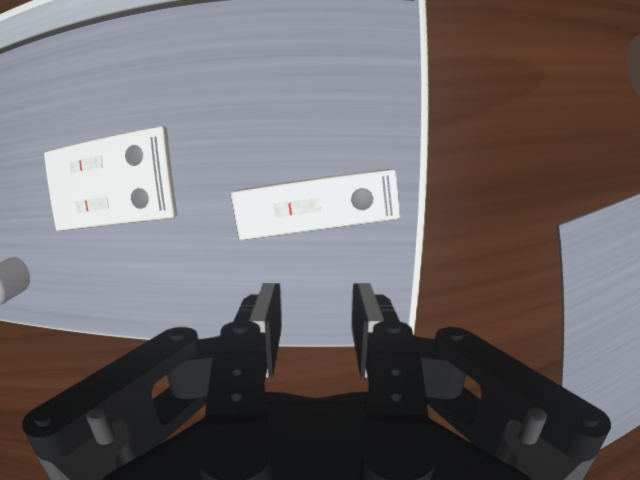

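Run:
```python
from h import *
z=np.load("w2.npz",allow_pickle=True);D=z["d"];c=z["c"].item();K=c["intrinsics"];Rc=R.from_quat(c["attitude"])
for uv in((273,287),(275,300),(272,330),(268,370),(262,300),(360,287),(360,300),(362,330),(250,300),(316,280),(316,320),(242,330)):
    d=D[uv[1],uv[0]];a=(uv[0]-K[0,2])/K[0,0];b=(uv[1]-K[1,2])/K[1,1];r=np.hypot(a,b);f=np.tan(r)/r
    P=c["position"]+Rc.apply(np.array([a*f,b*f,1])*d);print(uv,d.round(3),toR(P)[0].round(1),"z",(P[2]*1e3).round(1))
print(get_tool_pos(),get_eef_rot(),get_gripper_width())
```

```text
(273, 287) 0.143 [ -52.8 -144.7] z 49.3
(275, 300) 0.134 [ -53.8 -146.5] z 59.3
(272, 330) 0.123 [ -59.6 -146.4] z 71.5
(268, 370) 0.12 [ -71.3 -145.2] z 78.8
(262, 300) 0.131 [ -52.8 -142.1] z 61.7
(360, 287) 0.143 [ -52.7 -178.5] z 49.5
(360, 300) 0.131 [ -52.7 -177.1] z 61.8
(362, 330) 0.118 [ -56.9 -176.4] z 76.4
(250, 300) 0.141 [ -57.  -135.8] z 52.5
(316, 280) 0.172 [ -60.5 -161.4] z 21.6
(316, 320) 0.179 [ -82.  -161.3] z 20.3
(242, 330) 0.105 [ -50.6 -139.9] z 88.4
[ 0.46333917 -0.19382613  0.00493626] [ 9.95666685e-01 -9.29937898e-02 -8.26854196e-05 -3.98122506e-05] 0.34988880843804787
```

Depth puts the fingertips at about z≈46 mm while the TCP reads 5 mm. I'll check this independently with the scene camera.

Run:
```python
from h import *
p,d=grab_frame("scene");np.savez("s1.npz",p=p,d=d);c=camera_info("scene");K=c["intrinsics"]
def proj(P):
    q=R.from_quat(c["attitude"]).inv().apply(P-c["position"]);return (K@(q/q[2]))[:2]
for P in(W(-64,-161,5),W(-64,-161,20),W(-64,-161,46)):print(proj(P).round(1))
u,v=proj(W(-64,-161,46)).astype(int)
cr=p[v-75:v+75,u-100:u+100].copy();cv2.imwrite("pics/s1.png",cv2.resize(cr[:,:,::-1],None,fx=4,fy=4,interpolation=cv2.INTER_CUBIC));print("crop origin",u-100,v-75)
z=np.load("w2.npz",allow_pickle=True);D=z["d"];c=z["c"].item();K=c["intrinsics"];Rc=R.from_quat(c["attitude"])
for uv in((316,405),(316,430),(300,450),(60,440)):
    d=D[uv[1],uv[0]];a=(uv[0]-K[0,2])/K[0,0];b=(uv[1]-K[1,2])/K[1,1];r=np.hypot(a,b);f=np.tan(r)/r
    P=c["position"]+Rc.apply(np.array([a*f,b*f,1])*d);print(uv,d.round(3),toR(P)[0].round(1),"z",(P[2]*1e3).round(1))
```

```text
[316.9 220.3]
[316.8 217. ]
[316.7 211.1]
crop origin 216 136
(316, 405) 0.076 [ -52.9 -161.5] z 118.6
(316, 430) 0.069 [ -53.4 -161.5] z 126.2
(300, 450) 0.063 [ -53.1 -158.4] z 132.3
(60, 440) 0.058 [ -54.6 -106.6] z 137.6
```

View pics/s1.png

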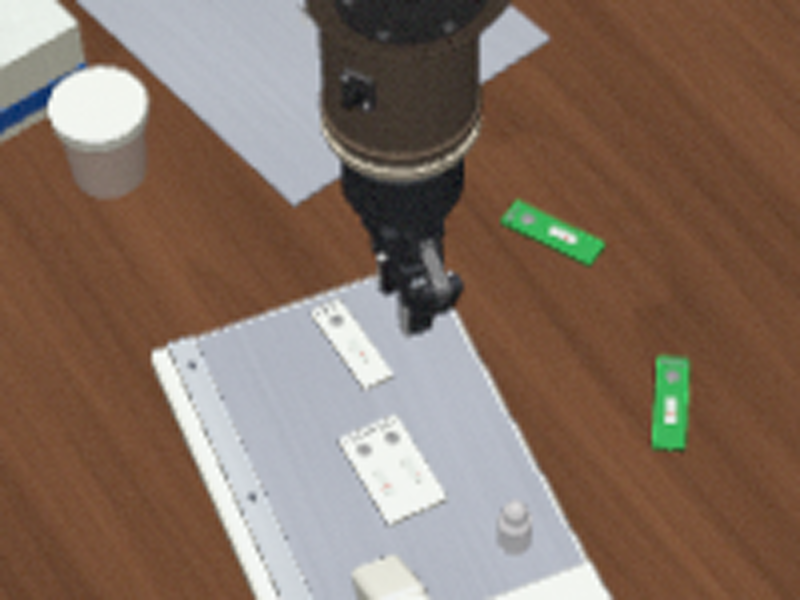

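Run:
```python
from h import *
z=np.load("s1.npz");D=z["d"];p=z["p"];c=camera_info("scene");K=c["intrinsics"];Rc=R.from_quat(c["attitude"])
def proj(P):
    q=Rc.inv().apply(P-c["position"]);return (K@(q/q[2]))[:2].round(1)
for zz in(10,20,46):print(zz,"outer corners +y finger",proj(W(-53,-132,zz)),proj(W(-75,-132,zz)))
for u in(318,321,325,329):
  for v in(205,208,211,214,216,218,220,222):
    P=c["position"]+Rc.apply(np.array([(u-K[0,2])/K[0,0],(v-K[1,2])/K[1,1],1])*D[v,u]);print((u,v),toR(P)[0].round(0),(P[2]*1e3).round(0),p[v,u],end="; ")
  print()
```

```text
10 outer corners +y finger [317.3 228.7] [324.9 226. ]
20 outer corners +y finger [317.2 226.5] [324.9 223.8]
46 outer corners +y finger [317.1 220.7] [324.9 218. ]
(318, 205) [ -58. -136.] 105.0 [35 38 38]; (318, 208) [ -58. -137.] 92.0 [45 46 48]; (318, 211) [ -55. -130.] 89.0 [27 26 32]; (318, 214) [ -50. -117.] 95.0 [65 66 69]; (318, 216) [ -59. -139.] 55.0 [54 54 53]; (318, 218) [ -58. -137.] 49.0 [60 65 65]; (318, 220) [ -63. -150.] 20.0 [158 161 169]; (318, 222) [ -62. -148.] 14.0 [185 189 199]; 
(321, 205) [ -66. -134.] 104.0 [ 96 101 106]; (321, 208) [ -52. -102.] 137.0 [46 47 51]; (321, 211) [ -51. -100.] 128.0 [30 30 35]; (321, 214) [ -54. -107.] 106.0 [35 36 35]; (321, 216) [ -65. -134.] 58.0 [25 27 30]; (321, 218) [ -64. -131.] 54.0 [62 65 68]; (321, 220) [ -71. -149.] 18.0 [182 186 196]; (321, 222) [ -68. -143.] 17.0 [181 186 196]; 
(325, 205) [ -63. -103.] 142.0 [132 133 134]; (325, 208) [-61. -97.] 139.0 [112 111 113]; (325, 211) [-59. -92.] 134.0 [42 45 47]; (325, 214) [ -67. -111.] 93.0 [ 94  94 104]; (325, 216) [ -85. -154.] 22.0 [177 182 191]; (325, 218) [ -82. -148.] 22.0 [181 187 196]; (325, 220) [ -79. -142.] 23.0 [181 185 195]; (325, 222) [ -78. -137.] 20.0 [182 186 197]; 
(329, 205) [ -73. -100.] 141.0 [61 61 67]; (329, 208) [-69. -92.] 141.0 [51 50 56]; (329, 211) [ -73. -102.] 114.0 [36 28 27]; (329, 214) [ -97. -156.] 22.0 [223 224 225]; (329, 216) [ -96. -155.] 15.0 [181 186 196]; (329, 218) [ -91. -143.] 23.0 [181 185 195]; (329, 220) [ -91. -141.] 17.0 [180 185 195]; (329, 222) [ -87. -134.] 19.0 [182 187 197];
```

Both cameras agree that the real fingertips are about 40 mm above what the reported TCP implies, so the stated TCP offset in z is wrong (x and y fit). I'll stop trusting the reported z and find the bed by contact.

Run:
```python
from meas import *
move_straight(W(-64,-161,-12),speed=.05,stop_force=3)
hit=move_straight(W(-64,-161,-30),speed=.015,stop_force=2.5);t=get_tool_pos()
print("down",hit,t.round(4),get_contact_force().round(1),get_time_s())
z=t[2]*1e3+2
if hit:
    move_straight(W(-64,-161,z),speed=.05)
    print(get_contact_force().round(1),get_tool_pos()[2])
    h=move_straight(W(44,-161,z),speed=.06,stop_force=4)
    print("push",h,toR(get_tool_pos()).round(1),get_contact_force().round(1),get_time_s())
c=camera_info("wrist");p,d=grab_frame("wrist");np.savez("w3.npz",p=p,d=d,c=np.array(c,dtype=object))
cv2.imwrite("pics/w3.png",p[:,:,::-1]);np.save("z.npy",z)
```

```text
down True [ 0.4636 -0.194  -0.0154] [-1.4 -0.1 10.4] 6.8667
[ 0.5 -0.1 -0.1] -0.013365041789332836
push True [[  36.5 -160.8]] [0.3 0.1 0.8] 8.6333
```

View pics/w3.png

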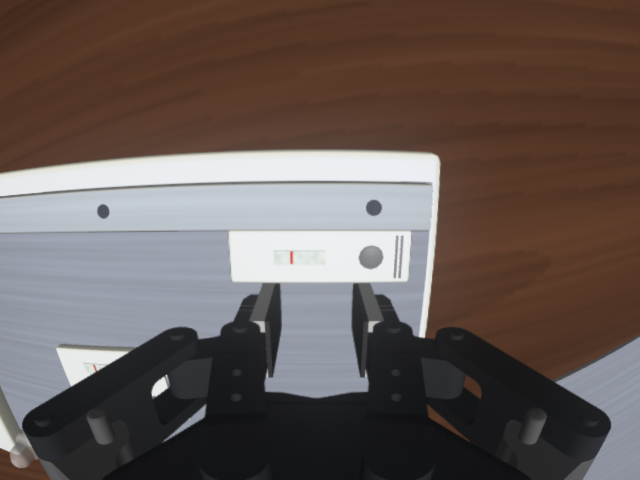

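The cassette lies flat against the rail (231–410, 231–282); contact came at x=36.5 against 37 expected. Next I shut the fingers, sense the bed height for shut tips on clear bed, and check the rim height and cassette pose.

Run:
```python
from meas import *
z0=np.load("w3.npz",allow_pickle=True);c=z0["c"].item();whites(z0["p"],c,(slice(233,283),slice(150,417)))
D=z0["d"];K=c["intrinsics"];Rc=R.from_quat(c["attitude"])
for uv in((431,250),(433,215),(428,290),(420,260)):
    d=D[uv[1],uv[0]];a=(uv[0]-K[0,2])/K[0,0];b=(uv[1]-K[1,2])/K[1,1];r=np.hypot(a,b);f=np.tan(r)/r
    P=c["position"]+Rc.apply(np.array([a*f,b*f,1])*d);print("rim",uv,toR(P)[0].round(1),(P[2]*1e3).round(1))
z=float(np.load("z.npy"))
move_straight(W(20,-161,z),speed=.08)
move_straight(W(20,-161,z+25),speed=.15)
gripper_to(0.0)
hit=move_straight(W(10,-161,-20),speed=.03,stop_force=2.5);t=get_tool_pos()
print("bed",hit,t.round(4),get_contact_force().round(1),get_gripper_width(),get_time_s())
if hit:
    np.save("zs.npy",t[2]*1e3)
    move_straight(W(10,-161,t[2]*1e3+25),speed=.15)
    c=camera_info("wrist");p,d=grab_frame("wrist");np.savez("w4.npz",p=p,d=d,c=np.array(c,dtype=object))
    whites(p,c,(slice(100,300),slice(150,480)))
```

```text
white [ 229  233  182   50 8150] [  58.3 -162.7] [20.2 71.5] -0.0
rim (431, 250) [  59.3 -209.6] 18.7
rim (433, 215) [  74.  -209.8] 17.3
rim (428, 290) [  40.8 -210.2] 18.2
rim (420, 260) [  55.9 -204.2] 21.7
bed True [ 0.5375 -0.2078 -0.015 ] [-1.   0.6  7.5] -0.0019386062638239215 10.6083
white [ 150  100  274  200 6995] [  50.6 -147.1] [ 93.7 124.5] -0.5
white [ 238  159  162   49 7117] [  58.9 -162.6] [21.3 71.7] 0.0
white [150 282  32  18 448] [  6.8 -85.3] [ 9.3 17.4] 2.5
```

Cassette is at (59,-162.6), 0.0° to the rail, with its rear end at y≈-199; the rim is flush with the bed. Now I push from behind along the rail.

Run:
```python
from meas import *
q=Q(np.pi);z=float(np.load("zs.npy"))+2.5
move_straight(W(56,-222,z+25),speed=.12)
h=move_straight(W(56,-222,z),speed=.08,stop_force=3)
print("down",h,get_contact_force().round(1))
if not h:
    h=move_straight(W(56,-60,z),speed=.07,stop_force=4)
    print("slide",h,toR(get_tool_pos()).round(1),get_contact_force().round(1),get_time_s())
    if not h:
        h=move_straight(W(56,-24,z),speed=.03,stop_force=4)
        print("seat",h,toR(get_tool_pos()).round(1),get_contact_force().round(1),get_time_s())
c=camera_info("wrist");p,d=grab_frame("wrist");np.savez("w5.npz",p=p,d=d,c=np.array(c,dtype=object));cv2.imwrite("pics/w5.png",p[:,:,::-1])
whites(p,c,(slice(160,300),slice(60,480)))
```

```text
down True [-1.1 -0.7 -0.2]
white [  60  197  234   99 6974] [  81.4 -159.4] [ 39.4 106.6] -0.8
white [ 60 233 213  42 464] [  86.3 -156.2] [ 16.4 100.2] -9.3
white [ 103  271  158   29 3848] [  64.1 -163.1] [13.5 73. ] 1.8
```

View pics/w5.png

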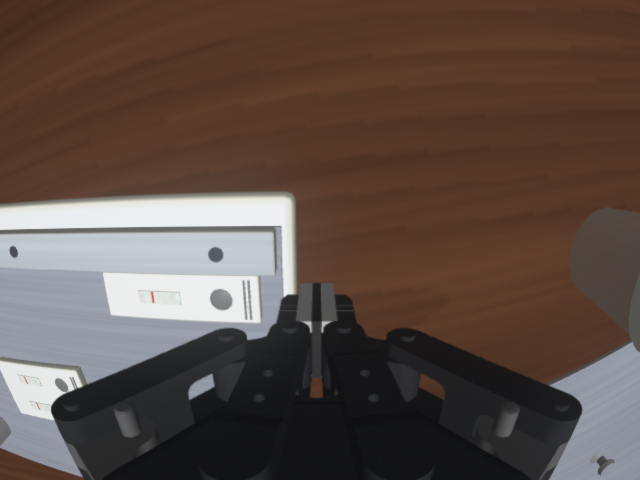

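The fingers sit just behind the cassette's rear end (260,298) with no real contact; the 3 N stop was probably an inertial transient. Continuing.

Run:
```python
from meas import *
z=float(np.load("zs.npy"))+2.5
print(get_tool_pos()*1e3,z,toR(get_tool_pos()),get_contact_force().round(1))
h=move_straight(W(56,-222,z),speed=.03,stop_force=4)
print("down",h,get_tool_pos()[2]*1e3,get_contact_force().round(1))
if not h:
    h=move_straight(W(56,-60,z),speed=.07,stop_force=5)
    print("slide",h,toR(get_tool_pos()).round(1),get_contact_force().round(1),get_time_s())
    if not h:
        h=move_straight(W(56,-24,z),speed=.03,stop_force=4)
        print("seat",h,toR(get_tool_pos()).round(1),get_contact_force().round(1),get_time_s())
c=camera_info("wrist");p,d=grab_frame("wrist");np.savez("w6.npz",p=p,d=d,c=np.array(c,dtype=object));cv2.imwrite("pics/w6.png",p[:,:,::-1])
```

```text
[ 568.73117228 -274.94708735  -14.96881826] -12.470013792898216 [[  54.5250825  -221.17581114]] [ 0.3 -0.1 -0.3]
down False -12.411127165403414 [-0.3 -0.   0.8]
slide False [[ 56.  -60.2]] [-0.9 -0.   0.1] 14.9
seat True [[ 55.9 -26.1]] [-1.  -4.5  2.6] 15.95
```

View pics/w6.png

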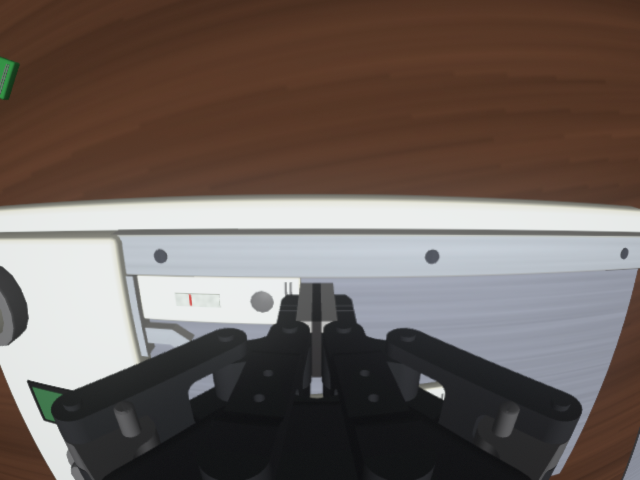

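The cassette seems to be in the pocket with its front end at the stop (≈138,298), and contact read -4.5 N in y. I'll back off and inspect.

Run:
```python
from meas import *
z=float(np.load("zs.npy"))+2.5
move_straight(W(56,-45,z),speed=.08)
move_straight(W(20,-45,z+50),speed=.15)
c=camera_info("wrist");p,d=grab_frame("wrist");np.savez("w7.npz",p=p,d=d,c=np.array(c,dtype=object))
whites(p,c,(slice(100,330),slice(60,480)));print(get_time_s(),c["position"])
cv2.imwrite("pics/w7.png",cv2.resize(p[150:330,100:400,::-1],None,fx=2.6,fy=2.6,interpolation=cv2.INTER_CUBIC))
```

```text
white [   60   120   420   210 20805] [36.9 -3.7] [122.8 258.4] 0.1
white [ 141  177  127   43 4643] [58.7 15.7] [21.8 71.4] 0.0
white [ 334  282   70   48 1985] [ -4.2 -75.4] [29.7 38.9] 4.3
white [275 290  24  20 159] [  4.1 -27.1] [ 8.8 16.5] 41.0
17.0 [ 0.63324119 -0.10841836  0.21541637]
```

View pics/w7.png

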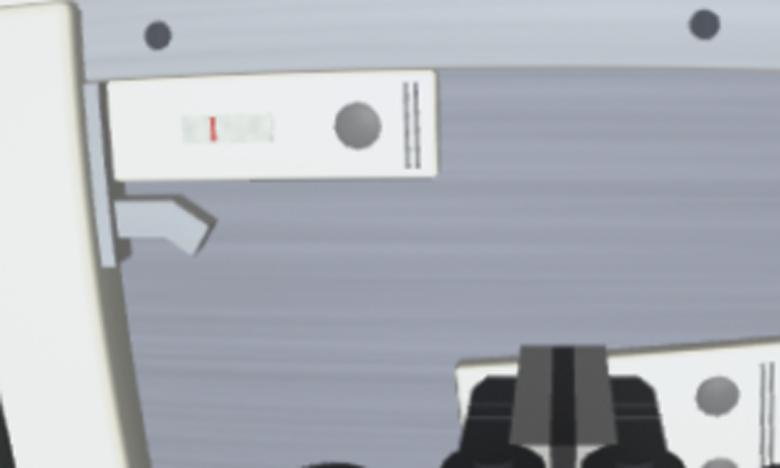

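Run:
```python
from meas import *
z0=np.load("w7.npz",allow_pickle=True);p=z0["p"];c=z0["c"].item()
for row in(185,198,210,216):
    print(row,p[row,132:150].sum(1)//3)
for col in(150,200,250):print(col,p[168:182,col].sum(1)//3, p[212:226,col].sum(1)//3)
for u,zz in((137,29),(139,29),(141,29),(139,26),(141,26),(143,26),(141,20)):print(u,zz,toR(unproj((u,198),zz/1e3,c,True)).round(1))
print("rail edge top",toR(unproj((200,177),.028,c,True)),"bot of cassette side",toR(unproj((200,177.5),.026,c,True)))
```

```text
185 [171 195 197 197 194 169 120 100 111 180 233 236 236 237 236 236 237 236]
198 [131 167 195 198 198 196 178 118 100 117 202 234 237 237 237 236 237 237]
210 [137 127 161 196 199 199 198 181 117 101 119 187 232 236 237 237 237 236]
216 [154 127 135 174 197 199 199 195 153 107 103 141 217 235 237 237 237 237]
150 [198 197 196 192 190 191 193 195 196 197 195 184 171 227] [237 237 237 237 237 236 226 194 166 161 160 159 150 119]
200 [195 193 193 194 196 196 197 197 192 179 187 227 235 238] [237 237 237 237 237 231 201 146 160 162 161 161 162 163]
250 [194 195 196 196 197 197 196 188 172 208 230 236 238 238] [237 237 237 237 236 223 174 155 162 162 161 162 164 165]
137 29 [[60.5 53. ]]
139 29 [[60.4 51.7]]
141 29 [[60.4 50.5]]
139 26 [[60.  53.3]]
141 26 [[60. 52.]]
143 26 [[59.9 50.7]]
141 20 [[59.1 55.1]]
rail edge top [[70.33666249 15.20901243]] bot of cassette side [[69.89234021 15.87055933]]
```

Home: stop edge at y=51.9 and cassette front at 51.6 in the same view, rail edge 70.3 and cassette side 69.9, angle 0.0°, with the seating force felt. Next the key: locate it from nearby, staying clear of the dropper and the camera head.

Run:
```python
from meas import *
move_straight(W(-90,-45,75),speed=.2)
move_straight(W(-90,100,75),speed=.2)
c=camera_info("wrist");p,d=grab_frame("wrist");np.savez("w8.npz",p=p,d=d,c=np.array(c,dtype=object))
cv2.imwrite("pics/w8.png",p[:,:,::-1]);print(get_time_s())
for s in silhouettes("key_top","wrist"):
    ys,xs=np.where(s["mask"]);print(round(s["conf"],2),s["location"],s["mask"].sum(),xs.min(),xs.max(),ys.min(),ys.max(),toR(unproj(s["location"],.047,c,True)).round(1))
```

```text
18.6583
0.91 [292.1, 204.0] 1616 271 315 183 228 [[-58.3 112.6]]
```

View pics/w8.png

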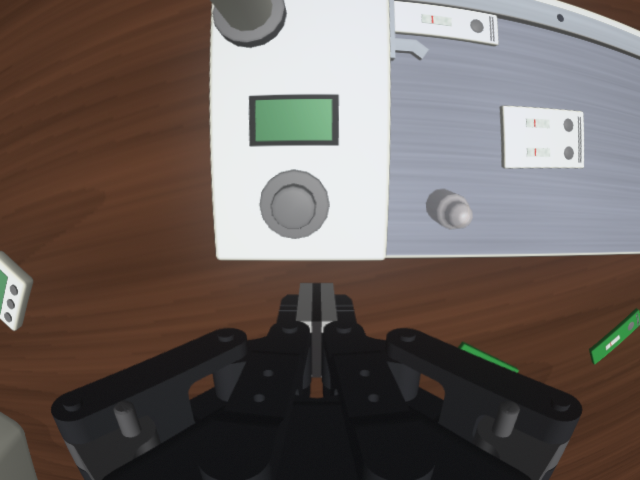

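Key cap at pixel (292,204), giving reader (-58.3,112.6), mid-console as expected. Cassette and dropper are undisturbed. Pressing.

Run:
```python
from meas import *
move_straight(W(-58.3,112.6,40),speed=.12)
f0=get_contact_force()
a=move_straight(W(-58.3,112.6,7.5),speed=.03,stop_force=9)
print("z",get_tool_pos()[2]*1e3,a,(get_contact_force()-f0).round(1))
if not a:
    for zz in(6.5,5.5,4.5,3.5,2.5,1.5,.5):
        a=move_straight(W(-58.3,112.6,zz),speed=.012,stop_force=8);F=(get_contact_force()-f0)[2]
        print("z",(get_tool_pos()[2]*1e3).round(2),a,F.round(1))
        if a or F>13: break
dwell(.3);print("held",(get_tool_pos()[2]*1e3).round(2),(get_contact_force()-f0).round(1),get_time_s())
```

```text
z 7.647102205854364 False [-1.9 -0.2  4.5]
z 6.53 False 4.0
z 5.88 False 13.5
held 5.88 [-5.3 -0.8 14.1] 21.3
```

The key bottomed where expected: 6 mm below its up height, and force jumped from about 4 N to 14 N. I'll check the bezel height in the depth image so that it was surely the key's stop, then release.

Run:
```python
from meas import *
z0=np.load("w8.npz",allow_pickle=True);c=z0["c"].item();D=z0["d"];K=c["intrinsics"];Rc=R.from_quat(c["attitude"])
def at(D,c,uv):
    Rc=R.from_quat(c["attitude"]);d=np.median(D[uv[1]-1:uv[1]+2,uv[0]-1:uv[0]+2]);a=(uv[0]-K[0,2])/K[0,0];b=(uv[1]-K[1,2])/K[1,1];r=np.hypot(a,b);f=np.tan(r)/r
    P=c["position"]+Rc.apply(np.array([a*f,b*f,1])*d);return toR(P)[0].round(1),(P[2]*1e3).round(1)
for n,uv in dict(cap=(292,204),bezR=(322,204),bezL=(265,204),bezT=(293,176),bezB=(294,233),cons=(350,220)).items():print(n,at(D,c,uv))
move_straight(W(-58.3,112.6,40),speed=.06)
dwell(.3)
move_straight(W(-90,100,75),speed=.15)
c=camera_info("wrist");p,D=grab_frame("wrist");np.savez("w9.npz",p=p,d=D,c=np.array(c,dtype=object))
print("cap after",at(D,c,(292,204)),get_contact_force().round(1),get_time_s())
p0=z0["p"];df=np.abs(p.astype(int)-p0).sum(2)>60;print("changed px",df.sum(),np.argwhere(df).mean(0) if df.any() else "")
```

```text
cap (array([-58.2, 112.6]), np.float64(47.6))
bezR (array([-59.8,  95.7]), np.float64(37.9))
bezL (array([-59.8, 129.3]), np.float64(37.2))
bezT (array([-43.4, 112.5]), np.float64(37.8))
bezB (array([-77.5, 112.3]), np.float64(37.3))
cons (array([-70.1,  78.7]), np.float64(34.3))
cap after (array([-57.5, 113.3]), np.float64(47.5)) [ 0.2  0.5 -0.2] 22.85
changed px 8349 [128.54497545 372.30925859]
```

The bezel is at 37.5 mm, below the 41 mm press level, so the key itself bottomed; it is up again at 47.5 mm. Final check from the first viewing pose.

Run:
```python
from meas import *
move_straight(W(-90,-45,120),speed=.2)
reach(W(-40,-110,230),Q(np.pi))
dwell(.2)
c=camera_info("wrist");p,d=grab_frame("wrist");cv2.imwrite("pics/w10.png",p[:,:,::-1])
whites(p,c,(slice(104,225),slice(168,403)))
print(get_time_s(),get_contact_force().round(1))
```

```text
white [ 168  104   62   23 1135] [58.6 14.3] [21.3 68.3] -0.1
white [ 233  156   72   46 2622] [-11.6 -59.5] [42.6 72.4] 4.4
24.6167 [-0.1  0.5 -0.1]
```

View pics/w10.png

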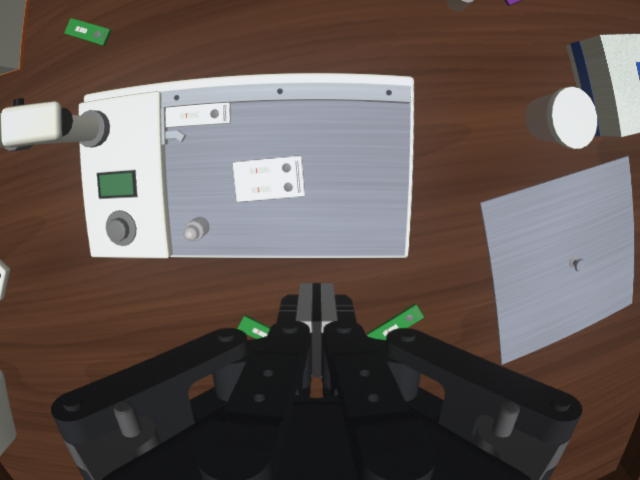

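The narrow cassette is in the corner at (198,114); my crop box cut its left end, hence the 68 mm reading. The wide cassette is unmoved to 0.1 mm and the dropper is in place. Handing in.

```bash
python3 -c "
from plant import *
close_job()"
```

```text
the job is handed in; nothing more can be done
```

The narrow cassette is home in the corner pocket, the start key was pressed and released afterwards, and I handed the job in at about 24.6 s on the robot's clock. I pushed the cassette flat to the rail with two spread fingertips, then slid it along the rail from behind with shut fingers until it met the end stop.

**Last checks**
- **Cassette:** it lies at 0.0° to the rail, with its side within 0.4 mm of the rail. Its front end is within 0.3 mm of the end stop, and I felt 4.5 N as it seated.
- **Key:** it bottomed at 41 mm with the force jumping from 4 N to 14 N, then came back up to 47.5 mm.
- **Everything else:** the wide cassette had not moved (same reading before and after) and the dropper bottle looked in place. The robot touched nothing at the end. I did not measure the cup, vial, timer or marker again.

**What disagreed**
- **Fingertip height:** the reported tool position was about 35 mm too low compared with the real fingertips. Both cameras showed it, and touching the bed confirmed it, so I worked from contact height instead.
- **False stop:** one descent behind the cassette stopped early at 3 N, about 2.5 mm below its target at bed-contact height. No force remained, so I took it for a transient, though it may have brushed the bed rim. I raised the tool and continued.
- **Position along the rail:** the camera put the cassette's centre about 2 mm short of nominal home. It read the end stop the same 2 mm short, so I judged home by comparing the two.
- **Final picture:** my measuring window cut off the cassette's left end, so that view gave 68 mm instead of 72 mm.

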